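# Sort a returned parcel back into the stock bins

### The job

A returned parcel has been emptied onto the packing bench: put both glass jars into the blue bin, both flat round tins into the yellow bin and the small cardboard box into the red bin. Set each one down gently, without dropping it, so that it stands upright on the floor of its bin, not on top of another or on a wall, and let go of it. Leave the roll of tape and the mug where they are.

Things in the scene. Friction and masses are not known exactly. Their poses are not given: they have to be found in the camera images.
- jar_amber_mid (a point): glass jar of amber brown glass with a white paper band and a brass-coloured screw lid, upright: 75 mm high, glass body 50 mm in diameter for the lower 56 mm, lid 44 mm in diameter above; about 0.2 kg. Point on its axis, half-way up (37.5 mm above its underside); z along its axis, up through the lid.
- jar_green_mid (a point): glass jar of green glass with a white paper band and a green screw lid, upright: 75 mm high, glass body 50 mm in diameter for the lower 56 mm, lid 44 mm in diameter above; about 0.2 kg. Point on its axis, half-way up (37.5 mm above its underside); z along its axis, up through the lid.
- tin_copper_mid (a point): flat round copper-coloured tin with a lid, lying on its base: 60 mm in diameter, 36 mm high, about 0.1 kg. Point on its axis, half-way up (18 mm above its underside); z along its axis, up through the lid.
- tin_black_mid (a point): flat round black (dark grey lid) tin with a lid, lying on its base: 60 mm in diameter, 36 mm high, about 0.1 kg. Point on its axis, half-way up (18 mm above its underside); z along its axis, up through the lid.
- soap_box_mid (a point): small brown cardboard box with a green band round its middle: 44 (its x) x 70 (its y) x 40 mm high (its z, up), rigid, about 0.12 kg. Point at its centre, 20 mm above its underside.
- bin_blue: blue plastic stock bin, open on top, fixed to the bench: outside 130 (its x) x 160 (its y) x 45 mm high, walls and floor 4 mm thick, inside 122 x 152 mm; small lips at the two short ends (at its +y and -y) reach 3 mm further out. Origin at the centre of its underside, on the bench; the inner floor is 4 mm above it; z up. It may stand turned by up to 0.15 rad.
- bin_yellow: yellow plastic stock bin, open on top, fixed to the bench: outside 130 (its x) x 160 (its y) x 45 mm high, walls and floor 4 mm thick, inside 122 x 152 mm; small lips at the two short ends (at its +y and -y) reach 3 mm further out. Origin at the centre of its underside, on the bench; the inner floor is 4 mm above it; z up. It may stand turned by up to 0.15 rad.
- bin_red: red plastic stock bin, open on top, fixed to the bench: outside 130 (its x) x 160 (its y) x 45 mm high, walls and floor 4 mm thick, inside 122 x 152 mm; small lips at the two short ends (at its +y and -y) reach 3 mm further out. Origin at the centre of its underside, on the bench; the inner floor is 4 mm above it; z up. It may stand turned by up to 0.15 rad.
- tape_roll: loose roll of brown packing tape lying flat, to be left alone: 104 mm in diameter, 76 mm hole, 48 mm high. Origin at the centre of its underside.
- mug: loose blue mug, to be left alone: 80 mm in diameter, 85 mm high, with a handle on its +y side. Origin at the centre of its underside.
Things that resemble listed ones, but are neither listed nor needed, are in the scene too. Leave any purple look-alike of the part that bears tin_black_mid alone. Several things look just like the bin_yellow: the one meant starts farthest to the robot's left.

How it is judged (in metres and radians):
At the end, for the whole second after the job is handed in: Both jars are in the blue bin, both tins in the yellow bin and the cardboard box in the red bin: each centre within the bin's inner walls, at its resting height over the bin's floor within 6 mm, upright within 0.15 rad, and at rest (below 0.02 m/s and 0.2 rad/s) (x of jar_amber_mid in the frame of bin_blue between -0.061 and 0.061 m and y of jar_amber_mid in the frame of bin_blue between -0.076 and 0.076 m and z of jar_amber_mid in the frame of bin_blue between 0.0355 and 0.0475 m and angle between each of jar_amber_mid, jar_green_mid, tin_copper_mid, tin_black_mid, soap_box_mid's own z axis and vertical below 0.15 rad and linear speed of each of jar_amber, jar_green, tin_copper, tin_black, soap_box below 0.02 m/s and angular speed of each of jar_amber, jar_green, tin_copper, tin_black, soap_box below 0.2 rad/s and x of jar_green_mid in the frame of bin_blue between -0.061 and 0.061 m and y of jar_green_mid in the frame of bin_blue between -0.076 and 0.076 m and z of jar_green_mid in the frame of bin_blue between 0.0355 and 0.0475 m and x of tin_copper_mid in the frame of bin_yellow between -0.061 and 0.061 m and y of tin_copper_mid in the frame of bin_yellow between -0.076 and 0.076 m and z of tin_copper_mid in the frame of bin_yellow between 0.016 and 0.028 m and x of tin_black_mid in the frame of bin_yellow between -0.061 and 0.061 m and y of tin_black_mid in the frame of bin_yellow between -0.076 and 0.076 m and z of tin_black_mid in the frame of bin_yellow between 0.016 and 0.028 m and x of soap_box_mid in the frame of bin_red between -0.061 and 0.061 m and y of soap_box_mid in the frame of bin_red between -0.076 and 0.076 m and z of soap_box_mid in the frame of bin_red between 0.018 and 0.03 m); the robot touches nothing.
It fails at once if a jar, a tin or the cardboard box is dropped or thrown (it moves faster than 0.75 m/s with no finger on it, as after a fall of about 30 mm) ((linear speed of jar_amber above 0.75 m/s and contact force between jar_amber and the fingers below 0.01 N) or (linear speed of jar_green above 0.75 m/s and contact force between jar_green and the fingers below 0.01 N) or (linear speed of tin_copper above 0.75 m/s and contact force between tin_copper and the fingers below 0.01 N) or (linear speed of tin_black above 0.75 m/s and contact force between tin_black and the fingers below 0.01 N) or (linear speed of soap_box above 0.75 m/s and contact force between soap_box and the fingers below 0.01 N)).
It fails at once if the roll of tape is shifted by more than 25 mm (distance of tape_roll from where it was at the start of the episode above 0.025 m).
It fails at once if the mug is shifted by more than 25 mm (distance of mug from where it was at the start of the episode above 0.025 m).
It also fails if it takes over 120 s, if anything falls off the work surface, if the arm or the gripper's body presses on something with over 40 N, if the wrist force passes 120 N, or if a joint passes its speed limit or range.

### The arm

A 6-joint arm with a two-finger parallel gripper is mounted at the origin on the work surface. World frame = base frame: x ahead of the robot, y to its left, z up, the work surface at z = 0. Lengths are in m, angles in degrees, forces in N, time in s.
With the tool pointing down it reaches from about 0.35 to 0.875 m from the base axis. Payload 4.2 kg.
Tool frame: the origin (TCP) lies at the very end of the fingers, on their centre line; the grasp point (between the pads) lies 19 mm behind it; z points along the fingers, y is the line along which they close (so a half turn about z gives the same grasp; the last joint's range is limited). The gripper opens to 87 mm and grips with 3 to 60 N. Pads are 19 mm wide; open, the fingers measure 117 mm over their backs; the gripper's body (75 mm by 190 mm) begins 51 mm behind the grasp point.
Start: joints at [-56.402, 22.042, 0.453, 0, -68.411, -14.817], TCP at [0.201, -0.592, 0.223] pointing down, gripper open.
Joint ranges: [-179.83, 179.83], [-69.29, 118.12], [-61.27, 80.66], [-181.25, 117.63], [-171.15, -9.14], [-177.46, 177.46]. Speed limits (degrees/s): [159.86, 159.86, 180, 180, 180, 180].

### API

Orientations are given as a 3x3 rotation matrix whose columns are the frame's x, y, z axes.
In Python, from station import * gives the robot as it stands.
- The arm moves only by the shell command python3 -m pendant 'ROWS'. ROWS is JSON, a list of rows, each an object of numbers: "x", "y", "z": the shift along the world's x, y, z normalised to -1 to 1, where 1 is 250 mm; "rx", "ry", "rz": the turn, a rotation vector about the world's x, y, z normalised to -1 to 1, where 1 is 180 degrees; "claw": the opening, from 0 (shut) to 1 (fully open). A call has exactly 8 rows; each row is the pose to reach, as a shift and turn from the pose commanded when the call began, turning the shorter way round; what a row does not reach only later rows make up. A row lasts 1/8 s, in which the tool goes at most 62.5 mm and 10.7 degrees, less where a joint would pass 70% of its speed; a pose out of reach is approached as far as the arm can. A call with a number of a shift or a turn outside -1 to 1 is refused whole. A call with a gripper value outside its range is refused whole. The fingers move at their own pace and stop on an object; the grip force is fixed at half the most. Time passes only in rows, so rows that repeat a pose let the fingers close, or fill a call up. It gives the time, the measured TCP pose, the force, the opening and the grip force at its end, in the units of the state.
- sense(): the state, without advancing time (a new reading comes with each control period).
- capture(name): name is "scene" or "top"; returns a dict with "color" (420x560x3 uint8, red, green, blue), "mtx" (3x3 intrinsics, pixels), "world_to_cam" (4x4, takes a point from world to camera coordinates). Camera axes: x right, y up, looking along -z (the intrinsics and any distortion apply to the point x, -y, -z); pixel columns grow to the right and rows downward; lengths in m; the calibration is good to about 2 mm. A picture is of the moment at which its call begins. There is no depth.
- finish_job(): hands the job in; it is judged then, once.
Trained networks look in a picture, given as the dict that the camera call returned (one of the last four; its "shot" number tells which), for a name from the list of things; names that differ only in an ending like _2 or _b are one class to them, and where a whole thing is asked for, a point or a joint stands for the part that bears it (a point fixed in the world has none). Each returns a list of dicts, best first, with "conf" (0 to 1); they miss things now and then, are a little off and sometimes report something else, mostly with a low value. They report only what shows in the picture. A call takes as long as a camera call. They do not tell look-alikes from the thing itself.
- search_frame(picture, label): "centre" ([column, row] in pixels, amid what is visible of it).
- regions_of(picture, label): "region" (420x560 bool, what is visible of it) and "centre" ([column, row] in pixels, amid what is visible of it).
The state is a dict: "time_s": time; "joints": joint angles; "joint_velocities": joint speeds; "effort": joint torques, N m; "tcp_pos": TCP position; "ee_rot": TCP orientation; "wrist_force": force on the tool from outside, world axes, zero at the start; "moment": the same for the moment, N m; "gripper_width": opening from 0.0 (shut) to 1.0 (fully open); "gripper_force": force on a finger pad.
Only numpy, scipy, OpenCV 4.12 (cv2) and the standard library are available. Lean on these libraries where they do the work, as an engineer would, in place of code of your own. Each camera call takes 0.05 s, during which the arm holds its last target. There are 200 camera calls.

## Working session

There is one attempt and no reset: what is moved stays moved. The work goes in short steps, Python scripts to look and compute and a shell command to move; the robot and the scene stay as the last step left them, time stands still between calls to the robot, and variables do not carry over. Pictures are saved under pics/ and viewed, at most 14 in all, crops included, and the job is handed in when it is done.

```bash
mkdir -p pics; ls; python3 - <<'E'
from station import *
import cv2
for n in ("scene","top"):
    p=capture(n); cv2.imwrite(f"pics/{n}0.png",p["color"][:,:,::-1])
    print(n,p["mtx"].tolist(),p["world_to_cam"].round(4).tolist(),[k for k in p])
s=sense(); print(s["time_s"],s["ee_rot"],s["wrist_force"])
E
```

```text
pics
scene [[482.7246661959091, 0.0, 285.2872431327467], [0.0, 482.7246661959091, 206.68738012074084], [0.0, 0.0, 1.0]] [[0.1485, 0.9888, -0.0138, -0.0583], [-0.8493, 0.1346, 0.5104, 0.3438], [0.5066, -0.0641, 0.8598, -1.6561], [0.0, 0.0, 0.0, 1.0]] ['color', 'mtx', 'world_to_cam', 'shot']
top [[530.8102305079111, 0.0, 279.13469862409977], [0.0, 530.8102305079111, 205.47084857860543], [0.0, 0.0, 1.0]] [[0.0088, -1.0, -0.0011, -0.0053], [0.9817, 0.0084, 0.1902, -0.4363], [-0.1902, -0.0027, 0.9817, -1.5484], [0.0, 0.0, 0.0, 1.0]] ['color', 'mtx', 'world_to_cam', 'shot']
0.1 [[-9.46820175e-01 -3.21762407e-01 -7.14248639e-04]
 [-3.21763185e-01  9.46818470e-01  1.79939239e-03]
 [ 9.72869763e-05  1.93351994e-03 -9.99998126e-01]] [-0.07079947  0.16417408  0.58865021]
```

View pics/scene0.png

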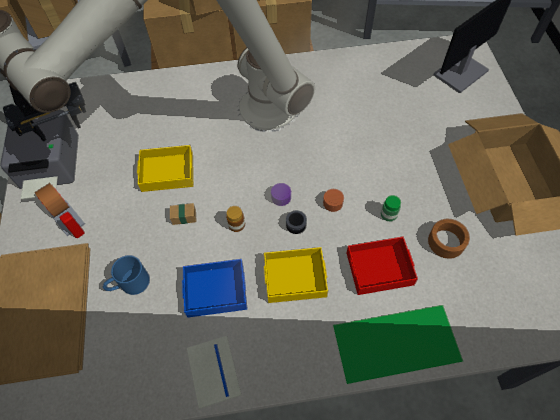

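View pics/top0.png

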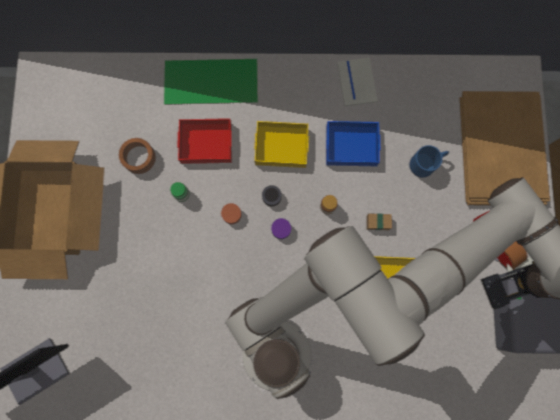

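The scene picture shows amber jar (235,217), green jar (391,208), black tin (296,221), copper tin (333,199), box (182,213), purple look-alike (281,193), blue bin (213,287), red bin (381,265), mug (130,273) and tape (449,238). The two yellow bins are at (295,274) and (165,168). Robot's left (+y) is left in the top view, so the yellow bin meant is the middle one, at (282,144) in the top picture.

```bash
cat > h.py <<'E'
from station import *
import numpy as np, cv2
from scipy.optimize import least_squares
from scipy.spatial.transform import Rotation as R
def cyl(parts):
    a=np.linspace(0,2*np.pi,48,endpoint=False)
    return np.array([[r*np.cos(t),r*np.sin(t),z] for r,z in parts for t in a])
def box(x,y,z): return np.array([[i*x/2,j*y/2,k] for i in(-1,1) for j in(-1,1) for k in(0,z)])
J=cyl([(.025,0),(.025,.056),(.022,.056),(.022,.075)]); T=cyl([(.03,0),(.03,.036)])
B=np.vstack([box(.13,.16,.045),[[i*.06,j*.083,.045] for i in(-1,1) for j in(-1,1)]])
M={"jar_amber_mid":J,"jar_green_mid":J,"tin_copper_mid":T,"tin_black_mid":T,"soap_box_mid":box(.044,.07,.04),
 "bin_blue":B,"bin_yellow":B,"bin_red":B,"tape_roll":cyl([(.052,0),(.052,.048)]),"mug":cyl([(.04,0),(.04,.085)])}
def proj(p,P):
    c=P@p["world_to_cam"][:3,:3].T+p["world_to_cam"][:3,3]; c=c*[1,-1,-1]
    q=c@p["mtx"].T; return q[:,:2]/q[:,2:]
A=np.linspace(0,2*np.pi,32,endpoint=False); D=np.stack([np.cos(A),np.sin(A)])
def seen(p,label,minconf=.3):
    out=[]
    for d in regions_of(p,label):
        if d["conf"]<minconf: continue
        n,l,s,c=cv2.connectedComponentsWithStats(d["region"].astype(np.uint8))
        if n<2: continue
        k=1+s[1:,4].argmax(); ys,xs=np.where(l==k)
        pts=np.stack([xs,ys],1).astype(float)
        rgb=np.median(p["color"][ys,xs],0)
        out.append(dict(conf=d["conf"],c=pts.mean(0),h=(pts@D).max(0)+.5*np.abs(D).sum(0)*.8,rgb=rgb,n=len(pts)))
    return out
def place(v,label): # v=[x,y,z,yaw]
    return M[label]@R.from_euler("z",v[3]).as_matrix().T+v[:3]
def fit(obs,label,x0): # obs: list of (pic,seen)
    f=lambda v:np.concatenate([(proj(p,place(v,label))@D).max(0)-o["h"] for p,o in obs]+[[v[3]*.5]])
    r=least_squares(f,x0,loss="soft_l1",x_scale=[.01,.01,.01,.1]); return r.x,np.sqrt(np.mean(r.fun**2))
def ray0(p,uv,z=.02):
    d=np.linalg.inv(p["mtx"])@[*uv,1]*[1,-1,-1]; Rm=p["world_to_cam"][:3,:3]; o=-Rm.T@p["world_to_cam"][:3,3]; d=Rm.T@d
    return o+d*(z-o[2])/d[2]
E
python3 - <<'E'
from h import *
ps=[capture("scene"),capture("top")]
for L in M:
    S=[seen(p,L) for p in ps]
    for p,s in zip(ps,S):
        for o in s: o["w"]=ray0(p,o["c"])
    print(L,[[(round(o["conf"],2),o["c"].round().tolist(),o["w"][:2].round(2).tolist(),o["rgb"].tolist()) for o in s] for s in S])
    for a in S[0]:
        for b in S[1]:
            if np.hypot(*(a["w"]-b["w"])[:2])<.06:
                v,e=fit([(ps[0],a),(ps[1],b)],L,[*(a["w"]+b["w"])[:2]/2,0,0]); print("   ",v.round(4),"rms px",e.round(2))
E
```

```text
jar_amber_mid [[(0.65, [333.0, 200.0], [0.41, 0.14], [148.0, 83.0, 51.0]), (0.6, [235.0, 218.0], [0.43, -0.15], [131.0, 112.0, 44.0])], [(0.57, [328.0, 204.0], [0.45, -0.15], [139.0, 107.0, 55.0]), (0.48, [205.0, 141.0], [0.64, 0.23], [144.0, 38.0, 35.0])]]
    [ 0.4431 -0.1512  0.0026  0.1343] rms px 0.75
jar_green_mid [[], [(0.61, [180.0, 192.0], [0.48, 0.3], [53.5, 114.0, 68.0])]]
tin_copper_mid [[(0.7, [334.0, 200.0], [0.41, 0.14], [149.0, 84.0, 51.0])], [(0.81, [231.0, 213.0], [0.41, 0.14], [138.0, 83.5, 61.0])]]
    [ 0.4146  0.1424  0.0026 -0.0559] rms px 0.34
tin_black_mid [[(0.76, [296.0, 222.0], [0.47, 0.02], [34.0, 35.0, 37.0]), (0.73, [281.0, 193.0], [0.37, -0.01], [105.0, 75.0, 131.0])], [(0.56, [281.0, 229.0], [0.37, -0.01], [92.0, 55.0, 118.0]), (0.53, [272.0, 195.0], [0.47, 0.02], [56.5, 55.0, 57.0])]]
    [ 0.4711  0.02    0.003  -0.0657] rms px 0.39
    [ 0.3691 -0.0085  0.0028 -0.0848] rms px 0.57
soap_box_mid [[(0.79, [183.0, 213.0], [0.39, -0.31], [115.0, 106.0, 70.0])], [(0.84, [379.0, 222.0], [0.39, -0.3], [123.0, 100.0, 71.0])]]
    [ 0.3935 -0.303   0.0018 -0
[... 537 characters left out ...]
61 -0.0421] rms px 15.04
bin_red [[(0.64, [381.0, 265.0], [0.64, 0.23], [168.0, 12.0, 7.0])], [(0.87, [205.0, 141.0], [0.64, 0.23], [143.0, 38.0, 35.0])]]
    [6.421e-01 2.286e-01 6.000e-04 2.010e-02] rms px 0.65
tape_roll [[(0.84, [448.0, 238.0], [0.59, 0.44], [92.0, 63.0, 36.0]), (0.53, [296.0, 222.0], [0.47, 0.02], [31.0, 32.5, 33.5])], [(0.81, [137.0, 155.0], [0.6, 0.44], [104.0, 76.0, 55.0]), (0.3, [282.0, 144.0], [0.64, -0.01], [163.0, 138.0, 19.0])]]
    [ 5.932e-01  4.367e-01  3.000e-04 -4.796e-01] rms px 0.75
mug [[(0.96, [128.0, 275.0], [0.57, -0.46], [42.0, 70.0, 97.0])], [(0.89, [426.0, 161.0], [0.59, -0.45], [41.0, 54.0, 69.0])]]
    [ 0.5776 -0.4482  0.0044 -0.2001] rms px 3.48
```

Everything except the green jar has been measured from both views: all of it stands on the bench (|z| under about 3 mm), and the bins are turned by at most 0.055 rad. I'll grip everything along world x, so the tool needs a turn of about +71.2° (rz 0.3956). First I move toward the box, then look again for the green jar.

```bash
python3 -m pendant '[{"x":0.1,"y":0.12,"rz":0.05,"claw":1},{"x":0.25,"y":0.3,"rz":0.11,"claw":1},{"x":0.4,"y":0.5,"rz":0.17,"claw":1},{"x":0.52,"y":0.68,"rz":0.225,"claw":1},{"x":0.64,"y":0.84,"rz":0.28,"claw":1},{"x":0.74,"y":0.95,"rz":0.335,"claw":1},{"x":0.77,"y":1,"rz":0.39,"claw":1},{"x":0.77,"y":1,"rz":0.3956,"claw":1}]'
python3 - <<'E'
from h import *
L="jar_green_mid"
ps=[capture("scene"),capture("top")]
S=[seen(p,L,.1) for p in ps]
for p,s in zip(ps,S):
    for o in s: o["w"]=ray0(p,o["c"]); print(o["conf"],o["c"],o["w"][:2],o["rgb"],o["n"])
for a in S[0]:
  for b in S[1]:
    if np.hypot(*(a["w"]-b["w"])[:2])<.06: print(fit([(ps[0],a),(ps[1],b)],L,[*(a["w"]+b["w"])[:2]/2,0,0]))
s=sense(); print(s["tcp_pos"],s["ee_rot"].round(4).tolist() if hasattr(s["ee_rot"],'round') else s["ee_rot"])
E
```

```text
0.39 [295.84463895 221.74617068] [0.47135379 0.01947765] [39. 40. 43.] 457
0.77 [179.70790378 191.45704467] [0.48155479 0.30262944] [ 53. 116.  68.] 291
[ 0.201235   -0.59169966  0.22254773] [[-0.9468, -0.3219, -0.0], [-0.3219, 0.9468, 0.0], [0.0, 0.0, -1.0]]$[0]: bad value
```

The pendant refused the row, so it probably wants every key.

```bash
python3 -m pendant '[{"x":0.1,"y":0.12,"z":0,"rx":0,"ry":0,"rz":0.05,"claw":1},{"x":0.25,"y":0.3,"z":0,"rx":0,"ry":0,"rz":0.11,"claw":1},{"x":0.4,"y":0.5,"z":0,"rx":0,"ry":0,"rz":0.17,"claw":1},{"x":0.52,"y":0.68,"z":0,"rx":0,"ry":0,"rz":0.225,"claw":1},{"x":0.64,"y":0.84,"z":0,"rx":0,"ry":0,"rz":0.28,"claw":1},{"x":0.74,"y":0.95,"z":0,"rx":0,"ry":0,"rz":0.335,"claw":1},{"x":0.77,"y":1,"z":0,"rx":0,"ry":0,"rz":0.39,"claw":1},{"x":0.77,"y":1,"z":0,"rx":0,"ry":0,"rz":0.3956,"claw":1}]'
python3 - <<'E'
from h import *
L="jar_green_mid"
ps=[capture("scene"),capture("top")]
S=[seen(p,L,.3) for p in ps]
b=max(S[1],key=lambda o:o["conf"]); x0=[*ray0(ps[1],b["c"],.05)[:2],0,0]
# scene: pixels unlike the bench around the predicted place
hsv=cv2.cvtColor(ps[0]["color"],cv2.COLOR_RGB2HSV)
q=proj(ps[0],place(x0,L)); lo=q.min(0).astype(int)-6; hi=q.max(0).astype(int)+6
for v in [fit([(ps[1],b)],L,x0)]: print("top only",v)
for a in S[0]: print(a["conf"],a["c"])
crop=ps[0]["color"][lo[1]:hi[1],lo[0]:hi[0]]; print(lo,hi)
cv2.imwrite("pics/g.png",cv2.resize(crop[:,:,::-1],None,fx=10,fy=10,interpolation=cv2.INTER_NEAREST))
s=sense(); print(s["tcp_pos"],np.round(s["ee_rot"],4).tolist())
E
```

```text
time_s: 2.4
tcp_pos: [0.3943, -0.341, 0.2228]
ee_rot: [[0.001, -1.0, 0.0], [-1.0, -0.001, -0.0], [0.0, -0.0, -1.0]]
wrist_force: [0.2, -0.7, 0.2]
gripper_width: 1.0
gripper_force: 0.0
top only (array([0.4730114 , 0.295585  , 0.02444667, 0.10625576]), np.float64(0.2503889612563735))
0.92 [390.63259669 207.98066298]
[373 187] [406 226]
[ 0.39327521 -0.34226265  0.22253431] [[-0.003, -1.0, -0.0001], [-1.0, 0.003, -0.0], [0.0, 0.0001, -1.0]]
```

View pics/g.png

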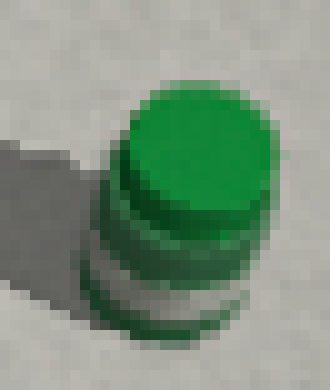

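The crop shows the green jar with its lid at about (393,202) and its base at about (389,220); the network now finds it at 0.92. Next I descend on the box and fit the jar.

```bash
python3 -m pendant '[{"x":0,"y":0.156,"z":-0.1,"rx":0,"ry":0,"rz":0,"claw":1},{"x":0,"y":0.156,"z":-0.3,"rx":0,"ry":0,"rz":0,"claw":1},{"x":0,"y":0.156,"z":-0.5,"rx":0,"ry":0,"rz":0,"claw":1},{"x":0,"y":0.156,"z":-0.68,"rx":0,"ry":0,"rz":0,"claw":1},{"x":0,"y":0.156,"z":-0.8,"rx":0,"ry":0,"rz":0,"claw":1},{"x":0,"y":0.156,"z":-0.86,"rx":0,"ry":0,"rz":0,"claw":1},{"x":0,"y":0.156,"z":-0.86,"rx":0,"ry":0,"rz":0,"claw":1},{"x":0,"y":0.156,"z":-0.86,"rx":0,"ry":0,"rz":0,"claw":0.3}]'
python3 -m pendant '[{"x":0,"y":0,"z":0,"rx":0,"ry":0,"rz":0,"claw":0.3},{"x":0,"y":0,"z":0,"rx":0,"ry":0,"rz":0,"claw":0.3},{"x":0,"y":0,"z":0,"rx":0,"ry":0,"rz":0,"claw":0.3},{"x":0,"y":0,"z":0,"rx":0,"ry":0,"rz":0,"claw":0.3},{"x":0,"y":0,"z":0.05,"rx":0,"ry":0,"rz":0,"claw":0.3},{"x":0,"y":0,"z":0.15,"rx":0,"ry":0,"rz":0,"claw":0.3},{"x":0,"y":0,"z":0.25,"rx":0,"ry":0,"rz":0,"claw":0.3},{"x":0,"y":0,"z":0.36,"rx":0,"ry":0,"rz":0,"claw":0.3}]'
python3 - <<'E'
from h import *
L="jar_green_mid"
ps=[capture("scene"),capture("top")]
S=[seen(p,L,.3) for p in ps]
if all(S): print(fit([(p,max(s,key=lambda o:o["conf"])) for p,s in zip(ps,S)],L,[.475,.297,0,0]))
cv2.imwrite("pics/s1.png",ps[0]["color"][:,:,::-1])
s=sense(); print(s["tcp_pos"],s["wrist_force"],s["gripper_width"])
E
```

```text
time_s: 3.6
tcp_pos: [0.3942, -0.3034, 0.0082]
ee_rot: [[-0.001, -1.0, 0.001], [-1.0, 0.001, -0.001], [0.001, -0.001, -1.0]]
wrist_force: [-0.3, -0.5, -0.5]
gripper_width: 0.952
gripper_force: 0.0
time_s: 4.6
tcp_pos: [0.3935, -0.3026, 0.0989]
ee_rot: [[-0.0, -1.0, -0.0], [-1.0, 0.0, 0.0], [-0.0, 0.0, -1.0]]
wrist_force: [1.6, 0.8, -0.3]
gripper_width: 0.503
gripper_force: 29.9
(array([ 0.47769796,  0.29832986,  0.00327838, -0.05895864]), np.float64(0.3815948764419926))
[ 0.39367884 -0.30251864  0.0979688 ] [-0.43215628 -0.20692387 -0.81995073] 0.5021038990956892
```

View pics/s1.png

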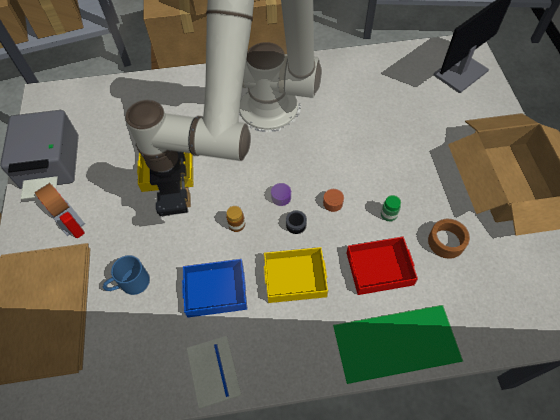

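The box is held (43.7 mm, 30 N). The picture shows it lifted at about (175,200), with the other things unmoved. The green jar is at (0.478, 0.298). Now I carry the box to red.

```bash
python3 -m pendant '[{"x":0.03,"y":0.06,"z":0.08,"rx":0,"ry":0,"rz":0,"claw":0.3},{"x":0.1,"y":0.2,"z":0.15,"rx":0,"ry":0,"rz":0,"claw":0.3},{"x":0.18,"y":0.36,"z":0.2,"rx":0,"ry":0,"rz":0,"claw":0.3},{"x":0.26,"y":0.52,"z":0.2,"rx":0,"ry":0,"rz":0,"claw":0.3},{"x":0.34,"y":0.68,"z":0.2,"rx":0,"ry":0,"rz":0,"claw":0.3},{"x":0.42,"y":0.84,"z":0.2,"rx":0,"ry":0,"rz":0,"claw":0.3},{"x":0.47,"y":0.95,"z":0.2,"rx":0,"ry":0,"rz":0,"claw":0.3},{"x":0.5,"y":1,"z":0.2,"rx":0,"ry":0,"rz":0,"claw":0.3}]'
python3 -m pendant '[{"x":0.03,"y":0.06,"z":0,"rx":0,"ry":0,"rz":0,"claw":0.3},{"x":0.1,"y":0.2,"z":0,"rx":0,"ry":0,"rz":0,"claw":0.3},{"x":0.18,"y":0.36,"z":0,"rx":0,"ry":0,"rz":0,"claw":0.3},{"x":0.26,"y":0.52,"z":0,"rx":0,"ry":0,"rz":0,"claw":0.3},{"x":0.34,"y":0.68,"z":0,"rx":0,"ry":0,"rz":0,"claw":0.3},{"x":0.42,"y":0.84,"z":0,"rx":0,"ry":0,"rz":0,"claw":0.3},{"x":0.47,"y":0.95,"z":0,"rx":0,"ry":0,"rz":0,"claw":0.3},{"x":0.493,"y":1,"z":0,"rx":0,"ry":0,"rz":0,"claw":0.3}]'
python3 -m pendant '[{"x":0,"y":0.124,"z":0,"rx":0,"ry":0,"rz":0,"claw":0.3},{"x":0,"y":0.124,"z":-0.08,"rx":0,"ry":0,"rz":0,"claw":0.3},{"x":0,"y":0.124,"z":-0.2,"rx":0,"ry":0,"rz":0,"claw":0.3},{"x":0,"y":0.124,"z":-0.32,"rx":0,"ry":0,"rz":0,"claw":0.3},{"x":0,"y":0.124,"z":-0.42,"rx":0,"ry":0,"rz":0,"claw":0.3},{"x":0,"y":0.124,"z":-0.48,"rx":0,"ry":0,"rz":0,"claw":0.3},{"x":0,"y":0.124,"z":-0.52,"rx":0,"ry":0,"rz":0,"claw":0.3},{"x":0,"y":0.124,"z":-0.54,"rx":0,"ry":0,"rz":0,"claw":0.3}]'
```

```text
time_s: 5.8
tcp_pos: [0.5184, -0.0514, 0.1461]
ee_rot: [[0.001, -1.0, -0.003], [-1.0, -0.001, -0.0], [0.0, 0.003, -1.0]]
wrist_force: [-0.5, -0.0, -1.5]
gripper_width: 0.503
gripper_force: 29.9
time_s: 6.8
tcp_pos: [0.6422, 0.1982, 0.1465]
ee_rot: [[0.0, -1.0, -0.001], [-1.0, -0.0, -0.001], [0.001, 0.001, -1.0]]
wrist_force: [-0.2, -0.6, -1.4]
gripper_width: 0.502
gripper_force: 29.9
time_s: 7.8
tcp_pos: [0.6422, 0.2282, 0.0125]
ee_rot: [[-0.0, -1.0, 0.0], [-1.0, 0.0, 0.0], [-0.0, -0.0, -1.0]]
wrist_force: [-0.3, 1.0, -1.4]
gripper_width: 0.498
gripper_force: 29.9
```

```bash
python3 -m pendant '[{"x":0,"y":0,"z":-0.004,"rx":0,"ry":0,"rz":0,"claw":0.503},{"x":0,"y":0,"z":-0.004,"rx":0,"ry":0,"rz":0,"claw":0.75},{"x":0,"y":0,"z":-0.004,"rx":0,"ry":0,"rz":0,"claw":0.75},{"x":0,"y":0,"z":-0.004,"rx":0,"ry":0,"rz":0,"claw":0.75},{"x":0,"y":0,"z":0.06,"rx":0,"ry":0,"rz":0,"claw":0.75},{"x":0,"y":0,"z":0.2,"rx":0,"ry":0,"rz":0,"claw":0.75},{"x":0,"y":0,"z":0.4,"rx":0,"ry":0,"rz":0,"claw":0.75},{"x":0,"y":0,"z":0.56,"rx":0,"ry":0,"rz":0,"claw":0.75}]'
python3 -m pendant '[{"x":-0.1,"y":0.05,"z":0,"rx":0,"ry":0,"rz":0,"claw":0.9},{"x":-0.3,"y":0.15,"z":0,"rx":0,"ry":0,"rz":0,"claw":0.9},{"x":-0.5,"y":0.24,"z":0,"rx":0,"ry":0,"rz":0,"claw":0.9},{"x":-0.63,"y":0.28,"z":0,"rx":0,"ry":0,"rz":0,"claw":0.9},{"x":-0.656,"y":0.28,"z":0,"rx":0,"ry":0,"rz":0,"claw":0.9},{"x":-0.656,"y":0.28,"z":-0.1,"rx":0,"ry":0,"rz":0,"claw":0.9},{"x":-0.656,"y":0.28,"z":-0.2,"rx":0,"ry":0,"rz":0,"claw":0.9},{"x":-0.656,"y":0.28,"z":-0.24,"rx":0,"ry":0,"rz":0,"claw":0.9}]'
python3 - <<'E'
from h import *
ps=[capture("scene"),capture("top")]
for L in ["soap_box_mid","jar_green_mid"]:
    S=[seen(p,L,.3) for p in ps]; print(L,[[(o["conf"],o["c"].round(1).tolist()) for o in s] for s in S])
    if all(S): print(fit([(p,s[0]) for p,s in zip(ps,S)],L,[*ray0(ps[0],S[0][0]["c"])[:2],0,0]))
cv2.imwrite("pics/s2.png",ps[0]["color"][100:380,140:520,::-1].repeat(2,0).repeat(2,1))
print(sense()["tcp_pos"])
E
```

```text
time_s: 8.8
tcp_pos: [0.6427, 0.2285, 0.1563]
ee_rot: [[0.0, -1.0, 0.003], [-1.0, -0.0, 0.001], [-0.001, -0.003, -1.0]]
wrist_force: [0.1, 0.5, 0.1]
gripper_width: 0.752
gripper_force: 0.0
time_s: 9.8
tcp_pos: [0.4784, 0.2976, 0.0918]
ee_rot: [[-0.001, -1.0, -0.001], [-1.0, 0.001, -0.001], [0.001, 0.001, -1.0]]
wrist_force: [-0.3, 0.7, 0.6]
gripper_width: 0.9
gripper_force: 0.0
soap_box_mid [[(0.67, [380.8, 264.6])], [(0.84, [205.3, 140.6]), (0.48, [426.6, 160.5])]]
(array([ 0.64232866,  0.22886918,  0.00310827, -0.03075057]), np.float64(0.7919175599130251))
jar_green_mid [[(0.63, [387.8, 210.7])], [(0.6, [185.4, 191.6])]]
(array([ 0.47812625,  0.29346908, -0.00511798,  1.25213707]), np.float64(3.50424614941741))
[0.47878401 0.29874187 0.09365942]
```

View pics/s2.png

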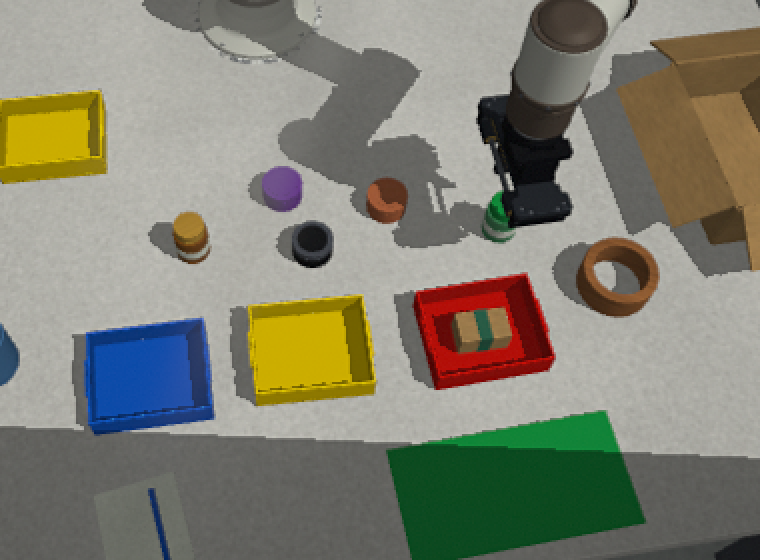

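The box stands in the red bin (crop (482,330)). The gripper is over the green jar; next I descend, grip and lift.

```bash
python3 -m pendant '[{"x":0,"y":0,"z":-0.1,"rx":0,"ry":0,"rz":0,"claw":0.9},{"x":0,"y":0,"z":-0.2,"rx":0,"ry":0,"rz":0,"claw":0.9},{"x":0,"y":0,"z":-0.29,"rx":0,"ry":0,"rz":0,"claw":0.9},{"x":0,"y":0,"z":-0.29,"rx":0,"ry":0,"rz":0,"claw":0.9},{"x":0,"y":0,"z":-0.29,"rx":0,"ry":0,"rz":0,"claw":0.4},{"x":0,"y":0,"z":-0.29,"rx":0,"ry":0,"rz":0,"claw":0.4},{"x":0,"y":0,"z":-0.29,"rx":0,"ry":0,"rz":0,"claw":0.4},{"x":0,"y":0,"z":-0.29,"rx":0,"ry":0,"rz":0,"claw":0.4}]'
python3 -m pendant '[{"x":0,"y":0,"z":0.04,"rx":0,"ry":0,"rz":0,"claw":0.4},{"x":0,"y":0,"z":0.14,"rx":0,"ry":0,"rz":0,"claw":0.4},{"x":0,"y":0,"z":0.28,"rx":0,"ry":0,"rz":0,"claw":0.4},{"x":0,"y":0,"z":0.42,"rx":0,"ry":0,"rz":0,"claw":0.4},{"x":0,"y":0,"z":0.52,"rx":0,"ry":0,"rz":0,"claw":0.4},{"x":0,"y":0,"z":0.56,"rx":0,"ry":0,"rz":0,"claw":0.4},{"x":0,"y":0,"z":0.56,"rx":0,"ry":0,"rz":0,"claw":0.4},{"x":0,"y":0,"z":0.56,"rx":0,"ry":0,"rz":0,"claw":0.4}]'
```

```text
time_s: 11.1
tcp_pos: [0.4781, 0.2985, 0.0206]
ee_rot: [[-0.0, -1.0, 0.001], [-1.0, 0.0, 0.001], [-0.001, -0.001, -1.0]]
wrist_force: [-0.8, 0.2, 1.8]
gripper_width: 0.571
gripper_force: 30.0
time_s: 12.1
tcp_pos: [0.4773, 0.2977, 0.1586]
ee_rot: [[-0.001, -1.0, -0.002], [-1.0, 0.001, -0.002], [0.002, 0.002, -1.0]]
wrist_force: [1.0, -0.4, -2.7]
gripper_width: 0.564
gripper_force: 30.0
```

```bash
python3 -m pendant '[{"x":0.02,"y":-0.06,"z":0,"rx":0,"ry":0,"rz":0,"claw":0.4},{"x":0.065,"y":-0.2,"z":0,"rx":0,"ry":0,"rz":0,"claw":0.4},{"x":0.115,"y":-0.36,"z":0,"rx":0,"ry":0,"rz":0,"claw":0.4},{"x":0.17,"y":-0.52,"z":0,"rx":0,"ry":0,"rz":0,"claw":0.4},{"x":0.22,"y":-0.68,"z":0,"rx":0,"ry":0,"rz":0,"claw":0.4},{"x":0.27,"y":-0.83,"z":0,"rx":0,"ry":0,"rz":0,"claw":0.4},{"x":0.31,"y":-0.94,"z":0,"rx":0,"ry":0,"rz":0,"claw":0.4},{"x":0.32,"y":-0.982,"z":0,"rx":0,"ry":0,"rz":0,"claw":0.4}]'
python3 -m pendant '[{"x":0.02,"y":-0.06,"z":0,"rx":0,"ry":0,"rz":0,"claw":0.4},{"x":0.065,"y":-0.2,"z":0,"rx":0,"ry":0,"rz":0,"claw":0.4},{"x":0.115,"y":-0.36,"z":0,"rx":0,"ry":0,"rz":0,"claw":0.4},{"x":0.17,"y":-0.52,"z":0,"rx":0,"ry":0,"rz":0,"claw":0.4},{"x":0.22,"y":-0.68,"z":0,"rx":0,"ry":0,"rz":0,"claw":0.4},{"x":0.27,"y":-0.83,"z":0,"rx":0,"ry":0,"rz":0,"claw":0.4},{"x":0.31,"y":-0.94,"z":0,"rx":0,"ry":0,"rz":0,"claw":0.4},{"x":0.32,"y":-0.982,"z":0,"rx":0,"ry":0,"rz":0,"claw":0.4}]'
python3 -m pendant '[{"x":0,"y":0,"z":0,"rx":0,"ry":0,"rz":0,"claw":0.4},{"x":0,"y":0,"z":-0.08,"rx":0,"ry":0,"rz":0,"claw":0.4},{"x":0,"y":0,"z":-0.2,"rx":0,"ry":0,"rz":0,"claw":0.4},{"x":0,"y":0,"z":-0.32,"rx":0,"ry":0,"rz":0,"claw":0.4},{"x":0,"y":0,"z":-0.42,"rx":0,"ry":0,"rz":0,"claw":0.4},{"x":0,"y":0,"z":-0.48,"rx":0,"ry":0,"rz":0,"claw":0.4},{"x":0,"y":0,"z":-0.52,"rx":0,"ry":0,"rz":0,"claw":0.4},{"x":0,"y":0,"z":-0.536,"rx":0,"ry":0,"rz":0,"claw":0.4}]'
```

```text
time_s: 13.1
tcp_pos: [0.5578, 0.0505, 0.1592]
ee_rot: [[-0.003, -1.0, -0.002], [-1.0, 0.003, -0.001], [0.001, 0.002, -1.0]]
wrist_force: [-0.0, 0.1, -2.2]
gripper_width: 0.57
gripper_force: 30.0
time_s: 14.1
tcp_pos: [0.6381, -0.194, 0.1593]
ee_rot: [[-0.001, -1.0, -0.001], [-1.0, 0.001, 0.0], [-0.0, 0.001, -1.0]]
wrist_force: [-0.6, 0.2, -2.3]
gripper_width: 0.566
gripper_force: 30.0
time_s: 15.1
tcp_pos: [0.6382, -0.1924, 0.0261]
ee_rot: [[0.0, -1.0, 0.0], [-1.0, -0.0, -0.0], [0.0, -0.0, -1.0]]
wrist_force: [-0.2, 1.3, -2.5]
gripper_width: 0.566
gripper_force: 30.0
```

```bash
python3 -m pendant '[{"x":0,"y":0,"z":-0.005,"rx":0,"ry":0,"rz":0,"claw":0.57},{"x":0,"y":0,"z":-0.005,"rx":0,"ry":0,"rz":0,"claw":0.74},{"x":0,"y":0,"z":-0.005,"rx":0,"ry":0,"rz":0,"claw":0.74},{"x":0,"y":0,"z":-0.005,"rx":0,"ry":0,"rz":0,"claw":0.74},{"x":0,"y":0,"z":0.06,"rx":0,"ry":0,"rz":0,"claw":0.74},{"x":0,"y":0,"z":0.2,"rx":0,"ry":0,"rz":0,"claw":0.74},{"x":0,"y":0,"z":0.4,"rx":0,"ry":0,"rz":0,"claw":0.74},{"x":0,"y":0,"z":0.54,"rx":0,"ry":0,"rz":0,"claw":0.74}]'
python3 -m pendant '[{"x":-0.1,"y":0.02,"z":0,"rx":0,"ry":0,"rz":0,"claw":0.9},{"x":-0.3,"y":0.06,"z":0,"rx":0,"ry":0,"rz":0,"claw":0.9},{"x":-0.5,"y":0.11,"z":0,"rx":0,"ry":0,"rz":0,"claw":0.9},{"x":-0.68,"y":0.15,"z":0,"rx":0,"ry":0,"rz":0,"claw":0.9},{"x":-0.76,"y":0.168,"z":0,"rx":0,"ry":0,"rz":0,"claw":0.9},{"x":-0.78,"y":0.168,"z":0,"rx":0,"ry":0,"rz":0,"claw":0.9},{"x":-0.78,"y":0.168,"z":-0.1,"rx":0,"ry":0,"rz":0,"claw":0.9},{"x":-0.78,"y":0.168,"z":-0.2,"rx":0,"ry":0,"rz":0,"claw":0.9}]'
python3 - <<'E'
from h import *
ps=[capture("scene"),capture("top")]
for L in ["jar_green_mid"]:
    S=[seen(p,L,.3) for p in ps]; print(L,[[(o["conf"],o["c"].round(1).tolist()) for o in s] for s in S])
    if all(S): print(fit([(p,s[0]) for p,s in zip(ps,S)],L,[*ray0(ps[0],S[0][0]["c"])[:2],0,0]))
cv2.imwrite("pics/s3.png",ps[0]["color"][100:380,140:520,::-1].repeat(2,0).repeat(2,1))
print(sense()["tcp_pos"])
E
```

```text
time_s: 16.1
tcp_pos: [0.6389, -0.193, 0.1653]
ee_rot: [[0.0, -1.0, 0.004], [-1.0, -0.0, -0.001], [0.001, -0.004, -1.0]]
wrist_force: [1.4, 0.3, -0.1]
gripper_width: 0.739
gripper_force: 0.0
time_s: 17.1
tcp_pos: [0.4448, -0.1509, 0.1116]
ee_rot: [[0.0, -1.0, 0.003], [-1.0, -0.0, -0.0], [0.0, -0.003, -1.0]]
wrist_force: [0.3, 0.5, -0.3]
gripper_width: 0.901
gripper_force: 0.0
jar_green_mid [[(0.83, [226.6, 283.4])], [(0.68, [341.9, 140.4]), (0.58, [357.1, 138.6])]]
(array([ 0.63992325, -0.19317853,  0.0085504 ,  0.03815028]), np.float64(0.5879631588458615))
[ 0.44412059 -0.150969    0.11157467]
```

View pics/s3.png

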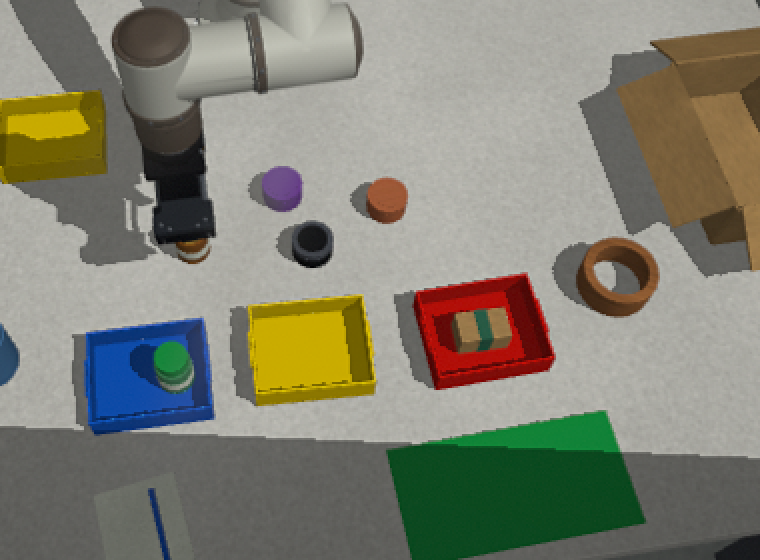

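The green jar stands in the blue bin (crop (173,368)), and the gripper is over the amber jar.

```bash
python3 -m pendant '[{"x":0,"y":0,"z":-0.12,"rx":0,"ry":0,"rz":0,"claw":0.9},{"x":0,"y":0,"z":-0.25,"rx":0,"ry":0,"rz":0,"claw":0.9},{"x":0,"y":0,"z":-0.366,"rx":0,"ry":0,"rz":0,"claw":0.9},{"x":0,"y":0,"z":-0.366,"rx":0,"ry":0,"rz":0,"claw":0.9},{"x":0,"y":0,"z":-0.366,"rx":0,"ry":0,"rz":0,"claw":0.4},{"x":0,"y":0,"z":-0.366,"rx":0,"ry":0,"rz":0,"claw":0.4},{"x":0,"y":0,"z":-0.366,"rx":0,"ry":0,"rz":0,"claw":0.4},{"x":0,"y":0,"z":-0.366,"rx":0,"ry":0,"rz":0,"claw":0.4}]'
python3 -m pendant '[{"x":0,"y":0,"z":0.04,"rx":0,"ry":0,"rz":0,"claw":0.4},{"x":0,"y":0,"z":0.14,"rx":0,"ry":0,"rz":0,"claw":0.4},{"x":0,"y":0,"z":0.28,"rx":0,"ry":0,"rz":0,"claw":0.4},{"x":0,"y":0,"z":0.42,"rx":0,"ry":0,"rz":0,"claw":0.4},{"x":0,"y":0,"z":0.52,"rx":0,"ry":0,"rz":0,"claw":0.4},{"x":0,"y":0,"z":0.56,"rx":0,"ry":0,"rz":0,"claw":0.4},{"x":0,"y":0,"z":0.56,"rx":0,"ry":0,"rz":0,"claw":0.4},{"x":0,"y":0,"z":0.56,"rx":0,"ry":0,"rz":0,"claw":0.4}]'
```

```text
time_s: 18.3
tcp_pos: [0.4431, -0.1507, 0.0202]
ee_rot: [[-0.0, -1.0, 0.001], [-1.0, 0.0, -0.0], [0.0, -0.001, -1.0]]
wrist_force: [-0.5, 0.1, 4.5]
gripper_width: 0.567
gripper_force: 30.0
time_s: 19.3
tcp_pos: [0.442, -0.1506, 0.1583]
ee_rot: [[-0.001, -1.0, -0.003], [-1.0, 0.001, 0.0], [-0.0, 0.003, -1.0]]
wrist_force: [-0.7, -0.7, -0.9]
gripper_width: 0.565
gripper_force: 30.0
```

```bash
python3 -m pendant '[{"x":0.05,"y":-0.03,"z":0,"rx":0,"ry":0,"rz":0,"claw":0.4},{"x":0.17,"y":-0.1,"z":0,"rx":0,"ry":0,"rz":0,"claw":0.4},{"x":0.32,"y":-0.19,"z":0,"rx":0,"ry":0,"rz":0,"claw":0.4},{"x":0.47,"y":-0.28,"z":0,"rx":0,"ry":0,"rz":0,"claw":0.4},{"x":0.6,"y":-0.36,"z":0,"rx":0,"ry":0,"rz":0,"claw":0.4},{"x":0.71,"y":-0.42,"z":0,"rx":0,"ry":0,"rz":0,"claw":0.4},{"x":0.77,"y":-0.45,"z":0,"rx":0,"ry":0,"rz":0,"claw":0.4},{"x":0.78,"y":-0.456,"z":0,"rx":0,"ry":0,"rz":0,"claw":0.4}]'
python3 -m pendant '[{"x":0,"y":0,"z":0,"rx":0,"ry":0,"rz":0,"claw":0.4},{"x":0,"y":0,"z":-0.08,"rx":0,"ry":0,"rz":0,"claw":0.4},{"x":0,"y":0,"z":-0.2,"rx":0,"ry":0,"rz":0,"claw":0.4},{"x":0,"y":0,"z":-0.32,"rx":0,"ry":0,"rz":0,"claw":0.4},{"x":0,"y":0,"z":-0.42,"rx":0,"ry":0,"rz":0,"claw":0.4},{"x":0,"y":0,"z":-0.48,"rx":0,"ry":0,"rz":0,"claw":0.4},{"x":0,"y":0,"z":-0.52,"rx":0,"ry":0,"rz":0,"claw":0.4},{"x":0,"y":0,"z":-0.538,"rx":0,"ry":0,"rz":0,"claw":0.4}]'
```

```text
time_s: 20.3
tcp_pos: [0.6387, -0.2656, 0.1572]
ee_rot: [[-0.001, -1.0, -0.002], [-1.0, 0.001, 0.0], [-0.0, 0.002, -1.0]]
wrist_force: [-0.4, 0.2, -1.8]
gripper_width: 0.567
gripper_force: 30.0
time_s: 21.3
tcp_pos: [0.6382, -0.2647, 0.0252]
ee_rot: [[0.0, -1.0, 0.0], [-1.0, -0.0, -0.0], [0.0, -0.0, -1.0]]
wrist_force: [-1.0, 0.1, -2.0]
gripper_width: 0.566
gripper_force: 30.0
```

```bash
python3 -m pendant '[{"x":0,"y":0,"z":-0.003,"rx":0,"ry":0,"rz":0,"claw":0.57},{"x":0,"y":0,"z":-0.003,"rx":0,"ry":0,"rz":0,"claw":0.74},{"x":0,"y":0,"z":-0.003,"rx":0,"ry":0,"rz":0,"claw":0.74},{"x":0,"y":0,"z":-0.003,"rx":0,"ry":0,"rz":0,"claw":0.74},{"x":0,"y":0,"z":0.06,"rx":0,"ry":0,"rz":0,"claw":0.74},{"x":0,"y":0,"z":0.2,"rx":0,"ry":0,"rz":0,"claw":0.74},{"x":0,"y":0,"z":0.4,"rx":0,"ry":0,"rz":0,"claw":0.74},{"x":0,"y":0,"z":0.54,"rx":0,"ry":0,"rz":0,"claw":0.74}]'
python3 -m pendant '[{"x":-0.1,"y":0.16,"z":0,"rx":0,"ry":0,"rz":0,"claw":0.88},{"x":-0.2,"y":0.33,"z":0,"rx":0,"ry":0,"rz":0,"claw":0.88},{"x":-0.3,"y":0.5,"z":0,"rx":0,"ry":0,"rz":0,"claw":0.88},{"x":-0.4,"y":0.67,"z":0,"rx":0,"ry":0,"rz":0,"claw":0.88},{"x":-0.5,"y":0.83,"z":0,"rx":0,"ry":0,"rz":0,"claw":0.88},{"x":-0.59,"y":0.95,"z":0,"rx":0,"ry":0,"rz":0,"claw":0.88},{"x":-0.65,"y":1,"z":0,"rx":0,"ry":0,"rz":0,"claw":0.88},{"x":-0.668,"y":1,"z":0,"rx":0,"ry":0,"rz":0,"claw":0.88}]'
python3 - <<'E'
from h import *
ps=[capture("scene"),capture("top")]
for L in ["jar_amber_mid","jar_green_mid"]:
    S=[seen(p,L,.3) for p in ps]; print(L,[[(o["conf"],o["c"].round(1).tolist()) for o in s] for s in S])
    if all(S): print(fit([(p,s[0]) for p,s in zip(ps,S)],L,[*ray0(ps[0],S[0][0]["c"])[:2],0,0]))
cv2.imwrite("pics/s4.png",ps[0]["color"][100:380,140:520,::-1].repeat(2,0).repeat(2,1))
print(sense()["tcp_pos"])
E
```

```text
time_s: 22.3
tcp_pos: [0.6389, -0.2651, 0.1643]
ee_rot: [[0.0, -1.0, 0.004], [-1.0, -0.0, -0.002], [0.002, -0.004, -1.0]]
wrist_force: [0.3, -0.1, 0.4]
gripper_width: 0.737
gripper_force: 0.0
time_s: 23.3
tcp_pos: [0.4708, -0.0143, 0.1611]
ee_rot: [[0.001, -1.0, 0.002], [-1.0, -0.001, 0.0], [-0.0, -0.002, -1.0]]
wrist_force: [0.8, -0.6, -0.4]
gripper_width: 0.882
gripper_force: 0.0
jar_amber_mid [[(0.7, [199.7, 287.4])], [(0.52, [365.3, 141.3])]]
(array([ 0.6392999 , -0.26533361,  0.00527849, -0.1514252 ]), np.float64(0.4041594882668089))
jar_green_mid [[(0.82, [226.4, 283.0])], [(0.79, [341.6, 141.3])]]
(array([ 0.63846928, -0.19322347,  0.00778245, -0.21400998]), np.float64(0.5567402642309166))
[ 0.471565   -0.01528361  0.15995258]
```

View pics/s4.png

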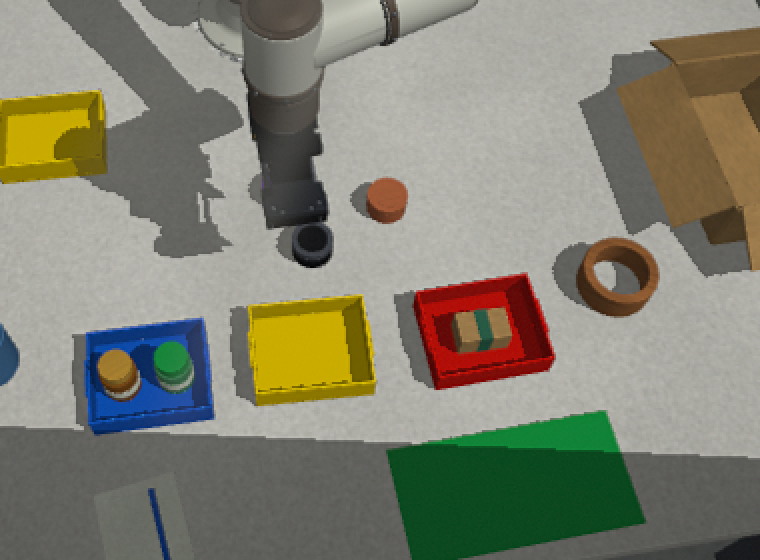

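Both jars stand in the blue bin (crop (118,370) and (173,366)). The black tin at (313,243) hasn't been touched; I pick it next.

```bash
python3 -m pendant '[{"x":0,"y":0.14,"z":0,"rx":0,"ry":0,"rz":0,"claw":0.88},{"x":0,"y":0.14,"z":-0.1,"rx":0,"ry":0,"rz":0,"claw":0.88},{"x":0,"y":0.14,"z":-0.25,"rx":0,"ry":0,"rz":0,"claw":0.88},{"x":0,"y":0.14,"z":-0.4,"rx":0,"ry":0,"rz":0,"claw":0.88},{"x":0,"y":0.14,"z":-0.52,"rx":0,"ry":0,"rz":0,"claw":0.88},{"x":0,"y":0.14,"z":-0.59,"rx":0,"ry":0,"rz":0,"claw":0.88},{"x":0,"y":0.14,"z":-0.61,"rx":0,"ry":0,"rz":0,"claw":0.88},{"x":0,"y":0.14,"z":-0.61,"rx":0,"ry":0,"rz":0,"claw":0.5}]'
python3 -m pendant '[{"x":0,"y":0,"z":0,"rx":0,"ry":0,"rz":0,"claw":0.5},{"x":0,"y":0,"z":0,"rx":0,"ry":0,"rz":0,"claw":0.5},{"x":0,"y":0,"z":0,"rx":0,"ry":0,"rz":0,"claw":0.5},{"x":0,"y":0,"z":0.05,"rx":0,"ry":0,"rz":0,"claw":0.5},{"x":0,"y":0,"z":0.15,"rx":0,"ry":0,"rz":0,"claw":0.5},{"x":0,"y":0,"z":0.28,"rx":0,"ry":0,"rz":0,"claw":0.5},{"x":0,"y":0,"z":0.38,"rx":0,"ry":0,"rz":0,"claw":0.5},{"x":0,"y":0,"z":0.4,"rx":0,"ry":0,"rz":0,"claw":0.5}]'
```

```text
time_s: 24.6
tcp_pos: [0.4714, 0.0201, 0.0075]
ee_rot: [[-0.001, -1.0, -0.0], [-1.0, 0.001, -0.0], [0.0, 0.0, -1.0]]
wrist_force: [-0.1, -0.2, 0.8]
gripper_width: 0.832
gripper_force: 0.0
time_s: 25.6
tcp_pos: [0.4719, 0.0207, 0.1096]
ee_rot: [[-0.0, -1.0, 0.004], [-1.0, 0.0, 0.002], [-0.002, -0.004, -1.0]]
wrist_force: [0.6, -0.5, -0.9]
gripper_width: 0.687
gripper_force: 30.0
```

```bash
python3 -m pendant '[{"x":0.04,"y":-0.016,"z":0,"rx":0,"ry":0,"rz":-0.0175,"claw":0.5},{"x":0.14,"y":-0.055,"z":0,"rx":0,"ry":0,"rz":-0.0175,"claw":0.5},{"x":0.27,"y":-0.107,"z":0,"rx":0,"ry":0,"rz":-0.0175,"claw":0.5},{"x":0.4,"y":-0.158,"z":0,"rx":0,"ry":0,"rz":-0.0175,"claw":0.5},{"x":0.52,"y":-0.205,"z":0,"rx":0,"ry":0,"rz":-0.0175,"claw":0.5},{"x":0.61,"y":-0.24,"z":0,"rx":0,"ry":0,"rz":-0.0175,"claw":0.5},{"x":0.648,"y":-0.256,"z":0,"rx":0,"ry":0,"rz":-0.0175,"claw":0.5},{"x":0.648,"y":-0.256,"z":0,"rx":0,"ry":0,"rz":-0.0175,"claw":0.5}]'
python3 -m pendant '[{"x":0,"y":0,"z":-0.05,"rx":0,"ry":0,"rz":0,"claw":0.5},{"x":0,"y":0,"z":-0.14,"rx":0,"ry":0,"rz":0,"claw":0.5},{"x":0,"y":0,"z":-0.23,"rx":0,"ry":0,"rz":0,"claw":0.5},{"x":0,"y":0,"z":-0.3,"rx":0,"ry":0,"rz":0,"claw":0.5},{"x":0,"y":0,"z":-0.35,"rx":0,"ry":0,"rz":0,"claw":0.5},{"x":0,"y":0,"z":-0.37,"rx":0,"ry":0,"rz":0,"claw":0.5},{"x":0,"y":0,"z":-0.38,"rx":0,"ry":0,"rz":0,"claw":0.5},{"x":0,"y":0,"z":-0.38,"rx":0,"ry":0,"rz":0,"claw":0.5}]'
```

```text
time_s: 26.6
tcp_pos: [0.6323, -0.0438, 0.1064]
ee_rot: [[-0.056, -0.998, -0.002], [-0.998, 0.056, 0.0], [0.0, 0.002, -1.0]]
wrist_force: [-0.5, -0.2, -0.8]
gripper_width: 0.68
gripper_force: 30.0
time_s: 27.6
tcp_pos: [0.6333, -0.0437, 0.013]
ee_rot: [[-0.055, -0.998, 0.001], [-0.998, 0.055, 0.0], [-0.0, -0.001, -1.0]]
wrist_force: [0.6, -0.4, -1.0]
gripper_width: 0.68
gripper_force: 30.0
```

```bash
python3 -m pendant '[{"x":0,"y":0,"z":-0.005,"rx":0,"ry":0,"rz":0,"claw":0.69},{"x":0,"y":0,"z":-0.005,"rx":0,"ry":0,"rz":0,"claw":0.82},{"x":0,"y":0,"z":-0.005,"rx":0,"ry":0,"rz":0,"claw":0.82},{"x":0,"y":0,"z":-0.005,"rx":0,"ry":0,"rz":0,"claw":0.82},{"x":0,"y":0,"z":0.05,"rx":0,"ry":0,"rz":0,"claw":0.82},{"x":0,"y":0,"z":0.16,"rx":0,"ry":0,"rz":0,"claw":0.82},{"x":0,"y":0,"z":0.32,"rx":0,"ry":0,"rz":0,"claw":0.82},{"x":0,"y":0,"z":0.4,"rx":0,"ry":0,"rz":0,"claw":0.82}]'
python3 -m pendant '[{"x":-0.06,"y":0.05,"z":0,"rx":0,"ry":0,"rz":0,"claw":0.9},{"x":-0.2,"y":0.17,"z":0,"rx":0,"ry":0,"rz":0,"claw":0.9},{"x":-0.36,"y":0.31,"z":0,"rx":0,"ry":0,"rz":0,"claw":0.9},{"x":-0.54,"y":0.46,"z":0,"rx":0,"ry":0,"rz":0,"claw":0.9},{"x":-0.7,"y":0.6,"z":0,"rx":0,"ry":0,"rz":0,"claw":0.9},{"x":-0.82,"y":0.7,"z":0,"rx":0,"ry":0,"rz":0,"claw":0.9},{"x":-0.874,"y":0.745,"z":0,"rx":0,"ry":0,"rz":0,"claw":0.9},{"x":-0.874,"y":0.745,"z":0,"rx":0,"ry":0,"rz":0,"claw":0.9}]'
python3 - <<'E'
from h import *
ps=[capture("scene"),capture("top")]
for L in ["tin_black_mid","tin_copper_mid"]:
    S=[seen(p,L,.3) for p in ps]; print(L,[[(o["conf"],o["c"].round(1).tolist(),ray0(p,o["c"]).round(3).tolist()) for o in s] for p,s in zip(ps,S)])
cv2.imwrite("pics/s5.png",ps[0]["color"][100:380,140:520,::-1].repeat(2,0).repeat(2,1))
print(sense()["tcp_pos"])
E
```

```text
time_s: 28.6
tcp_pos: [0.6344, -0.0437, 0.1164]
ee_rot: [[-0.055, -0.998, 0.005], [-0.999, 0.055, 0.0], [-0.0, -0.005, -1.0]]
wrist_force: [-0.8, -0.7, -0.9]
gripper_width: 0.823
gripper_force: 0.0
time_s: 29.6
tcp_pos: [0.4142, 0.1434, 0.1137]
ee_rot: [[-0.052, -0.999, 0.002], [-0.999, 0.052, 0.001], [-0.001, -0.002, -1.0]]
wrist_force: [0.3, -0.3, 0.1]
gripper_width: 0.902
gripper_force: 0.0
tin_black_mid [[(0.75, [282.3, 275.8], [0.632, -0.044, 0.02]), (0.72, [280.9, 193.8], [0.37, -0.01, 0.02])], [(0.87, [292.9, 144.0], [0.635, -0.042, 0.02]), (0.53, [204.1, 140.1], [0.646, 0.234, 0.02])]]
tin_copper_mid [[(0.63, [380.3, 264.4], [0.64, 0.228, 0.02]), (0.62, [332.3, 202.1], [0.422, 0.137, 0.02])], [(0.44, [225.4, 213.1], [0.416, 0.161, 0.02])]]
[0.41501414 0.14214614 0.11254458]
```

View pics/s5.png

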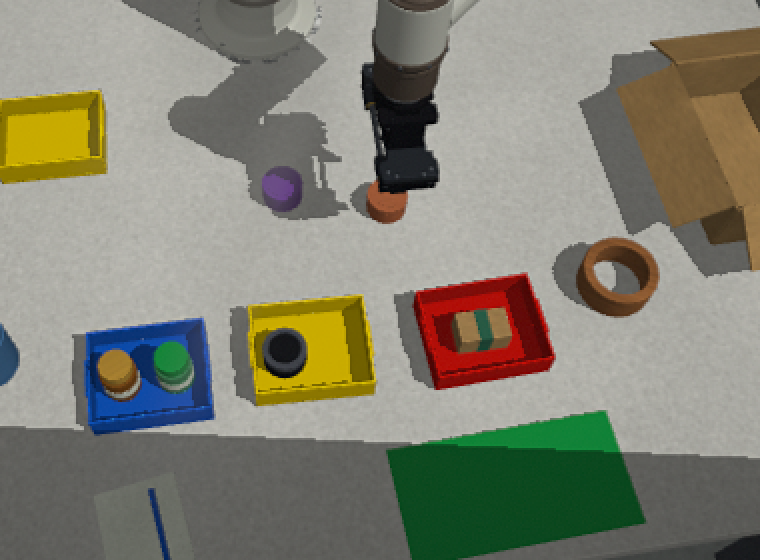

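The black tin stands in the yellow bin (crop (285,352)), purple is unmoved, and the gripper is over the copper tin.

```bash
python3 -m pendant '[{"x":0,"y":0,"z":-0.06,"rx":0,"ry":0,"rz":0,"claw":0.9},{"x":0,"y":0,"z":-0.18,"rx":0,"ry":0,"rz":0,"claw":0.9},{"x":0,"y":0,"z":-0.3,"rx":0,"ry":0,"rz":0,"claw":0.9},{"x":0,"y":0,"z":-0.39,"rx":0,"ry":0,"rz":0,"claw":0.9},{"x":0,"y":0,"z":-0.42,"rx":0,"ry":0,"rz":0,"claw":0.9},{"x":0,"y":0,"z":-0.42,"rx":0,"ry":0,"rz":0,"claw":0.9},{"x":0,"y":0,"z":-0.42,"rx":0,"ry":0,"rz":0,"claw":0.5},{"x":0,"y":0,"z":-0.42,"rx":0,"ry":0,"rz":0,"claw":0.5}]'
python3 -m pendant '[{"x":0,"y":0,"z":0,"rx":0,"ry":0,"rz":0,"claw":0.5},{"x":0,"y":0,"z":0,"rx":0,"ry":0,"rz":0,"claw":0.5},{"x":0,"y":0,"z":0,"rx":0,"ry":0,"rz":0,"claw":0.5},{"x":0,"y":0,"z":0.05,"rx":0,"ry":0,"rz":0,"claw":0.5},{"x":0,"y":0,"z":0.15,"rx":0,"ry":0,"rz":0,"claw":0.5},{"x":0,"y":0,"z":0.28,"rx":0,"ry":0,"rz":0,"claw":0.5},{"x":0,"y":0,"z":0.38,"rx":0,"ry":0,"rz":0,"claw":0.5},{"x":0,"y":0,"z":0.4,"rx":0,"ry":0,"rz":0,"claw":0.5}]'
```

```text
time_s: 30.9
tcp_pos: [0.415, 0.1429, 0.0083]
ee_rot: [[-0.055, -0.998, 0.002], [-0.998, 0.055, 0.001], [-0.001, -0.001, -1.0]]
wrist_force: [0.3, -1.2, 0.1]
gripper_width: 0.754
gripper_force: 0.0
time_s: 31.9
tcp_pos: [0.4152, 0.1432, 0.1094]
ee_rot: [[-0.055, -0.998, 0.003], [-0.998, 0.055, 0.003], [-0.003, -0.003, -1.0]]
wrist_force: [0.2, 0.4, -0.7]
gripper_width: 0.684
gripper_force: 30.0
```

```bash
python3 -m pendant '[{"x":0.06,"y":-0.03,"z":0,"rx":0,"ry":0,"rz":0,"claw":0.5},{"x":0.19,"y":-0.1,"z":0,"rx":0,"ry":0,"rz":0,"claw":0.5},{"x":0.36,"y":-0.185,"z":0,"rx":0,"ry":0,"rz":0,"claw":0.5},{"x":0.54,"y":-0.28,"z":0,"rx":0,"ry":0,"rz":0,"claw":0.5},{"x":0.7,"y":-0.36,"z":0,"rx":0,"ry":0,"rz":0,"claw":0.5},{"x":0.83,"y":-0.43,"z":0,"rx":0,"ry":0,"rz":0,"claw":0.5},{"x":0.89,"y":-0.458,"z":0,"rx":0,"ry":0,"rz":0,"claw":0.5},{"x":0.89,"y":-0.458,"z":0,"rx":0,"ry":0,"rz":0,"claw":0.5}]'
python3 -m pendant '[{"x":0,"y":0,"z":-0.05,"rx":0,"ry":0,"rz":0,"claw":0.5},{"x":0,"y":0,"z":-0.14,"rx":0,"ry":0,"rz":0,"claw":0.5},{"x":0,"y":0,"z":-0.23,"rx":0,"ry":0,"rz":0,"claw":0.5},{"x":0,"y":0,"z":-0.3,"rx":0,"ry":0,"rz":0,"claw":0.5},{"x":0,"y":0,"z":-0.35,"rx":0,"ry":0,"rz":0,"claw":0.5},{"x":0,"y":0,"z":-0.37,"rx":0,"ry":0,"rz":0,"claw":0.5},{"x":0,"y":0,"z":-0.38,"rx":0,"ry":0,"rz":0,"claw":0.5},{"x":0,"y":0,"z":-0.38,"rx":0,"ry":0,"rz":0,"claw":0.5}]'
```

```text
time_s: 32.9
tcp_pos: [0.6372, 0.0264, 0.1048]
ee_rot: [[-0.057, -0.998, -0.004], [-0.998, 0.057, -0.001], [0.001, 0.004, -1.0]]
wrist_force: [0.2, -0.9, -0.0]
gripper_width: 0.68
gripper_force: 30.0
time_s: 33.9
tcp_pos: [0.6374, 0.0282, 0.013]
ee_rot: [[-0.055, -0.998, 0.001], [-0.998, 0.055, 0.0], [-0.0, -0.001, -1.0]]
wrist_force: [-0.4, -0.4, -0.3]
gripper_width: 0.683
gripper_force: 30.0
```

```bash
python3 -m pendant '[{"x":0,"y":0,"z":-0.005,"rx":0,"ry":0,"rz":0,"claw":0.69},{"x":0,"y":0,"z":-0.005,"rx":0,"ry":0,"rz":0,"claw":0.82},{"x":0,"y":0,"z":-0.005,"rx":0,"ry":0,"rz":0,"claw":0.82},{"x":0,"y":0,"z":-0.005,"rx":0,"ry":0,"rz":0,"claw":0.82},{"x":0,"y":0,"z":0.05,"rx":0,"ry":0,"rz":0,"claw":0.82},{"x":0,"y":0,"z":0.16,"rx":0,"ry":0,"rz":0,"claw":0.82},{"x":0,"y":0,"z":0.32,"rx":0,"ry":0,"rz":0,"claw":0.82},{"x":0,"y":0,"z":0.48,"rx":0,"ry":0,"rz":0,"claw":0.82}]'
python3 -m pendant '[{"x":-0.1,"y":0,"z":0.05,"rx":0,"ry":0,"rz":0,"claw":0.82},{"x":-0.25,"y":0,"z":0.15,"rx":0,"ry":0,"rz":0,"claw":0.82},{"x":-0.4,"y":0,"z":0.25,"rx":0,"ry":0,"rz":0,"claw":0.82},{"x":-0.55,"y":0,"z":0.3,"rx":0,"ry":0,"rz":0,"claw":0.82},{"x":-0.7,"y":0,"z":0.3,"rx":0,"ry":0,"rz":0,"claw":0.82},{"x":-0.8,"y":0,"z":0.3,"rx":0,"ry":0,"rz":0,"claw":0.82},{"x":-0.8,"y":0,"z":0.3,"rx":0,"ry":0,"rz":0,"claw":0.82},{"x":-0.8,"y":0,"z":0.3,"rx":0,"ry":0,"rz":0,"claw":0.82}]'
python3 - <<'E'
from h import *
ps=[capture("scene"),capture("top")]
for L in ["tin_black_mid","tin_copper_mid"]:
    S=[seen(p,L,.3) for p in ps]
    if all(S): print(L,fit([(p,s[0]) for p,s in zip(ps,S)],L,[*ray0(ps[0],S[0][0]["c"])[:2],0,0]))
cv2.imwrite("pics/s6.png",ps[0]["color"][100:380,90:490,::-1].repeat(2,0).repeat(2,1))
E
```

```text
time_s: 34.9
tcp_pos: [0.6371, 0.028, 0.1348]
ee_rot: [[-0.055, -0.998, 0.001], [-0.998, 0.055, -0.0], [-0.0, -0.001, -1.0]]
wrist_force: [0.2, -0.3, 0.2]
gripper_width: 0.814
gripper_force: 0.0
time_s: 35.9
tcp_pos: [0.4379, 0.0282, 0.2085]
ee_rot: [[-0.055, -0.998, 0.002], [-0.998, 0.055, 0.001], [-0.001, -0.002, -1.0]]
wrist_force: [0.9, -1.1, 0.2]
gripper_width: 0.821
gripper_force: 0.0
tin_black_mid (array([ 0.44348449, -0.01798402, -0.43876065, -0.73990102]), np.float64(3.3978325122630326))
tin_copper_mid (array([ 0.63278865,  0.03454378, -0.00618769, -0.21500584]), np.float64(34.63995432356184))
```

View pics/s6.png

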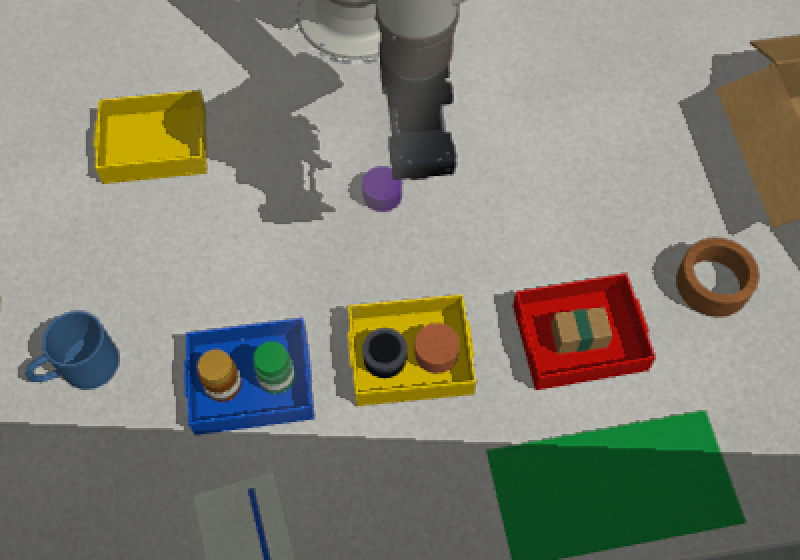

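The picture shows both tins upright and side by side in the yellow bin ((385,350) and (437,348)). The jars are in blue, the box is in red, and the mug and tape are unmoved. The two tin fits above paired detections of different things, so I ignore them. Handing in.

```bash
python3 -c "
from station import *
print(finish_job())"
```

```text
the job is handed in; nothing more can be done
None
```

I handed the job in at about 36 s: both jars are in the blue bin, both tins in the middle yellow bin and the box in the red bin, all upright and released in the last picture, with the mug and tape roll not visibly moved; the hand-in gave no verdict, and the two tins' final positions are judged from the picture only.

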